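# Build a cell block on the sprung bed and hold its end plate down

### The arm

A 7-joint arm with a two-finger parallel gripper is mounted at the origin on the work surface. World frame = base frame: x ahead of the robot, y to its left, z up, the work surface at z = 0. Lengths are in m, angles in rad, forces in N, time in s.
With the tool pointing down it reaches from about 0.425 to 0.875 m from the base axis. Payload 8.4 kg.
Tool frame: the origin (TCP) lies where the fingers leave the gripper's body, on its centre line; the fingertips stand 73 mm ahead of it and the grasp point (between the pads) lies r.grip_depth ahead of it (r.grip_depth is the distance from the TCP to the grasp point, in m); y points along the fingers, x is the direction in which the jaws open and shut, and the axes are right-handed (so a half turn about y gives the same grasp; the last joint's range is limited). The gripper opens to 85 mm and grips with 20 to 120 N. Pads are 22 mm wide; open, the fingers measure 114 mm over their backs; the gripper's body (76 mm by 85 mm) begins 54 mm behind the grasp point. The pads swing forward as they close: fully open they stand 13 mm farther back than shut.
Start: joints at [-1.422, 0.333, 0.04, 1.465, -0.013, 1.343, -0.059], TCP at [0.159, 0.63, 0.304] pointing down, gripper open.
Joint ranges: [-2.58, 2.58], [-0.38, 2.09], [-1.3, 1.39], [0.25, 2.4], [-1.5, 4.64], [0.08, 2.09], [-2.65, 2.65]. Speed limits (rad/s): [2.22, 2.22, 2.79, 2.79, 3.14, 3.14, 3.14].

### API

Orientations are given as a unit quaternion [w, x, y, z].
In Python, from rig import status, eyes, r gives the robot as it stands.
- The arm moves only by the tool step_arm, never from a script. Its argument "rows" is text: rows parted by semicolons, each of 7 numbers parted by spaces: the shift along the tool's x, y, z in cm, then the turn, a rotation vector about the tool's x, y, z in degrees, then the closure, from 0 (fully open) to 1 (shut). A call has 1 to 20 rows; each row is the pose to reach, as a shift and turn from the pose commanded when the call began, along the tool's axes at that moment; what a row does not reach only later rows make up. A row lasts 1/8 s, in which the tool goes at most 62.5 mm and 10.7 degrees, less where a joint would pass 70% of its speed; a pose out of reach is approached as far as the arm can. A call with a gripper value outside its range is refused whole. The fingers move at their own pace and stop on an object; the grip force is fixed at half the most. Time passes only in rows, so rows that repeat a pose let the fingers close. It gives the time, the measured TCP pose, the force and the opening at its end, in the units of the state.
- status.read_state(): the state, without advancing time (a new reading comes with each control period).
- eyes.grab_frame(name): name is "side" or "top" or "wrist"; returns the picture (420x560x3 uint8, blue, green, red); there is no depth.
- eyes.camera_info(name): a dict with "fx", "fy", "cx", "cy" (pixels), "rvec" (rotation vector, rad) and "tvec" (3), from world to camera coordinates, as OpenCV has them; the wrist camera has in their place "T_tool_cam" (4x4, takes a point from camera to tool coordinates, whose origin is the TCP and whose axes are the tool frame's). Camera axes: x right, y down, z forward; pixel columns grow to the right and rows downward; lengths in m; the calibration is good to about 2 mm. A picture is of the moment at which its call begins: read the wrist's pose just before it. camera_info takes no time and is no camera call.
- r.finish_job(): hands the job in, once; it reports no verdict.
The state is a dict: "clock": time; "joint_positions": joint angles; "qd": joint speeds; "joint_efforts": joint torques, N m; "tcp_pos": TCP position; "eef_rot": TCP orientation; "force": force on the tool from outside, world axes, zero at the start; "wrist_torque": the same for the moment, N m; "finger_gap": finger opening in m.
Only numpy, scipy, OpenCV 4.12 (cv2) and the standard library are available. Lean on these libraries where they do the work, as an engineer would, in place of code of your own. Each camera call takes 0.05 s, during which the arm holds its last target. There are 200 camera calls.

### The job

Stack the two loose flat battery cells squarely, one on the other, on the cell that already lies on the sprung bed, letting go of each, then put the steel end plate squarely on top with its rib up. Press the plate straight down with a steady push of about 12 newtons and finish while still holding that push, so that I can screw on the side rails; do not let go. Leave the round cells, the screwdriver and the rail where they are.

Things in the scene. Friction and masses are not known exactly. Their poses are not given: they have to be found in the camera images.
- jig: fixed stacking stand: grey base 180 x 130 x 30 mm with a sprung steel bed plate (126 x 76 mm) centred above it, its top 65 mm above the base's underside when unpressed. Origin: centre of the base's underside on the table; x along the 180 mm side, z up
- bed (a joint): how far the sprung bed has sunk, in m: 0 unpressed, grows downward, stop at 0.024; never tilts. Its spring holds the first 6.8 N of load (more than the lowest cell) unmoved, then sinks 1 mm per further 1.5 N. Each cell added sinks it up to 4 mm, the end plate's weight 1.6 mm; a push of 12 N sinks it 8 mm more
- cell_low: flat battery cell already lying on the sprung bed, bare aluminium, 110 x 60 x 40 mm (its x, y, z), about 0.5 kg (hidden spread 15 %), a smooth closed box. Origin: centre of the underside; x along the 110 mm length, z up. Thin terminals (about 4 mm, on the -x end face only) do not matter for stacking
- cell_1: loose flat battery cell on the table, bare aluminium, same as the lowest: 110 x 60 x 40 mm (its x, y, z), about 0.5 kg (hidden spread 15 %), a smooth closed box. Origin: centre of the underside; x along the 110 mm length, z up. Thin terminals (about 4 mm, on the -x end face only) do not matter for stacking. Either cell may go on first
- cell_2: loose flat battery cell on the table, the same as cell_1: 110 x 60 x 40 mm (its x, y, z), about 0.5 kg (hidden spread 15 %), a smooth closed box. Origin: centre of the underside; x along the 110 mm length, z up. Thin terminals (about 4 mm, on the -x end face only) do not matter for stacking
- end_plate: loose steel end plate 110 x 60 x 10 mm with a rib on its top in the middle to grip it by: rib 60 mm along x, 30 mm wide along y, from 10 to 40 mm above the underside. 0.25 kg. Origin: centre of the underside; x along the 110 mm length, z up
- round_1: bystander: bare aluminium round cell lying in the white foam tray beyond the stand, 62 mm diameter, 150 mm long. Origin: middle of its length, at its underside
- round_2: bystander: blue round cell lying in the same tray, same size and origin
- screwdriver: bystander: screwdriver lying on the table to the robot's right, about 0.2 m long. Origin: about its middle, at its underside
- rail: bystander: aluminium side rail 170 x 30 x 4 mm lying on the table to the robot's right. Origin: centre of the underside

How it is judged:
By the outcome, as a careful person would: the job done as asked, in the order asked, and still so for the second after the job is handed in, while the arm keeps its last pose, push and grip.
It also fails if it takes over 72 s, if anything falls off the work surface, if the arm or the gripper's body presses on something with over 40 N, if the wrist force passes 120 N, or if a joint passes its speed limit or range.

## Working session

There is one attempt and no reset: what is moved stays moved. The work goes in short steps, Python scripts to look and compute and a tool call to move; the robot and the scene stay as the last step left them, time stands still between calls to the robot, and variables do not carry over. Pictures are saved under pics/ and viewed, about 8 in all and at most 12, crops included, and the job is handed in when it is done.

Besides the shell and the picture viewer there is one more tool, called after "Call:" as a command line: name --argument value ..., lists and objects as JSON in quotes. step_arm: Moves the arm, as the interface text tells. Its arguments: {"type":"object","properties":{"rows":{"type":"string"}},"required":["rows"]}

```bash
mkdir -p pics; ls; python3 - <<'E'
from rig import status, eyes, r
import cv2
s=status.read_state(); print(s, r.grip_depth)
for n in("top","side"):
    cv2.imwrite(f"pics/{n}0.png",eyes.grab_frame(n)); print(n,eyes.camera_info(n))
print(eyes.camera_info("wrist"))
E
```

```text
pics
{'clock': 0.0, 'joint_positions': array([-1.42220702,  0.33394971,  0.03988196,  1.46629104, -0.01341915,
        1.34327119, -0.05850881]), 'qd': array([-0.00044939,  0.00141491, -0.00027538, -0.00041597,  0.00155005,
        0.00027803, -0.00041662]), 'joint_efforts': array([-1.67495759e-04, -6.58565784e+01,  1.36524640e+00, -4.05561554e+01,
        1.67822640e-02,  1.28856691e-02,  3.00391878e-05]), 'tcp_pos': array([0.15935686, 0.62981575, 0.3029865 ]), 'eef_rot': array([-0.55757889,  0.5583502 ,  0.43392846, -0.43480678]), 'force': array([-0.38632665, -0.4334048 , -0.93707904]), 'wrist_torque': array([-0.03555727,  0.00228361,  0.03429202]), 'finger_gap': 0.08535533330404031} 0.0539
top {'fx': 430.10830404882125, 'fy': 430.10830404882125, 'cx': 280.0098852469134, 'cy': 211.17175437732885, 'rvec': array([ 2.18624183, -2.19711084,  0.12840225]), 'tvec': array([-0.10519562,  0.60411711,  1.07106033])}
side {'fx': 456.31182149923586, 'fy': 456.31182149923586, 'cx': 278.7491382163164, 'cy': 207.59348577616137, 'rvec': array([ 2.39397191, -0.2179978 ,  0.10251604]), 'tvec': array([-0.60862177,  0.05297991,  1.31606502])}
{'fx': 336.1024092712145, 'fy': 336.1024092712145, 'cx': 285.1738234723555, 'cy': 213.46918290730946, 'T_tool_cam': array([[ 9.99999259e-01, -7.53887476e-04,  9.55991043e-04,
         3.20615669e-04],
       [-1.15076888e-03, -3.28925790e-01,  9.44355071e-01,
        -6.93773219e-02],
       [-3.97487352e-04, -9.44355471e-01, -3.28926414e-01,
         8.54589180e-02],
       [ 0.00000000e+00,  0.00000000e+00,  0.00000000e+00,
         1.00000000e+00]])}
```

View images.

View pics/top0.png

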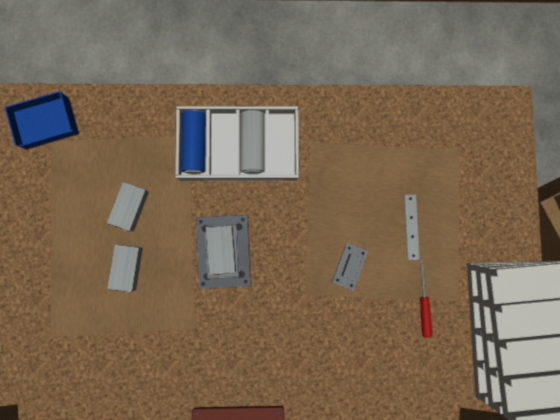

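View pics/side0.png

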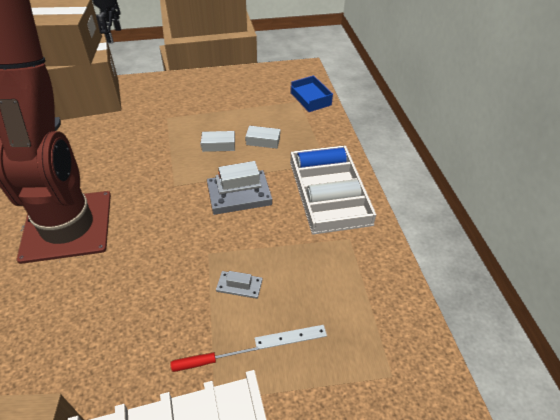

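```bash
cat > h.py <<'E'
import numpy as np, cv2
from scipy.spatial.transform import Rotation as R
from rig import status, eyes, r
def Rt(s): q=s["eef_rot"]; return R.from_quat([q[1],q[2],q[3],q[0]]).as_matrix()
def cam(n,s=None):
    c=eyes.camera_info(n)
    if n=="wrist":
        T=c["T_tool_cam"]; A=Rt(s); Rw=A@T[:3,:3]; o=A@T[:3,3]+s["tcp_pos"]
    else:
        Rw=cv2.Rodrigues(c["rvec"])[0].T; o=-Rw@c["tvec"]
    return c,Rw,o
def ray(n,uv,z,s=None):
    c,Rw,o=cam(n,s); uv=np.atleast_2d(uv).astype(float)
    d=np.c_[(uv[:,0]-c["cx"])/c["fx"],(uv[:,1]-c["cy"])/c["fy"],np.ones(len(uv))]@Rw.T
    return o+d*((z-o[2])/d[:,2])[:,None]
def proj(n,P,s=None):
    c,Rw,o=cam(n,s); p=(np.atleast_2d(P)-o)@Rw
    return np.c_[p[:,0]/p[:,2]*c["fx"]+c["cx"],p[:,1]/p[:,2]*c["fy"]+c["cy"]]
def rect(P):  # min-area rect of xy points: centre, long, short (mm), yaw of long side (deg)
    (cx,cy),(w,h),a=cv2.minAreaRect((P[:,:2]*1000).astype(np.float32))
    if w<h: w,h,a=h,w,a+90
    return np.round([cx,cy,w,h,(a+90)%180-90],1)
E
python3 - <<'E'
from h import *
im=cv2.imread("pics/top0.png"); print(cam("top")[2],cam("side")[2])
hsv=cv2.cvtColor(im,cv2.COLOR_BGR2HSV)
out=cv2.resize(im,None,fx=4,fy=4,interpolation=cv2.INTER_CUBIC)
for name,(x0,y0,x1,y1),z in [("A",(95,175,160,235),.04),("B",(95,237,160,300),.04),("low",(203,222,240,282),.105),("plate",(325,238,375,295),.01)]:
    sub=hsv[y0:y1,x0:x1]; m=((sub[...,1]<60)&(sub[...,2]>(75))).astype(np.uint8)
    cs,_=cv2.findContours(m,cv2.RETR_EXTERNAL,cv2.CHAIN_APPROX_NONE); c=max(cs,key=cv2.contourArea)[:,0]+[x0,y0]
    print(name,rect(ray("top",c,z)),rect(ray("top",c,0.0)))
    cv2.drawContours(out,[(c*4+2).reshape(-1,1,2)],-1,(0,0,255),1)
cv2.imwrite("pics/c.png",np.hstack([out[690:1210,380:680],out[860:1180,760:1000][:520].copy() if 0 else cv2.copyMakeBorder(out[860:1180,760:1000],0,200,0,0,0),cv2.copyMakeBorder(out[940:1200,1300:1500],0,260,0,0,0)]))
E
```

```text
[ 0.50883275 -0.07431444  1.12194493] [ 0.42763082 -0.94419152  1.0153269 ]
A [616.3 278.5 113.5  61.5 -19.7] [620.3 291.6 117.7  63.8 -19.7]
B [463.3 281.6 113.5  61.9  -7.9] [461.6 294.8 117.7  64.2  -7.9]
low [5.028e+02 3.350e+01 1.385e+02 8.460e+01 1.000e-01] [5.022e+02 4.460e+01 1.528e+02 9.340e+01 1.000e-01]
plate [ 462.  -287.8  110.2   60.9  -21.4] [ 461.6 -289.7  111.2   61.5  -21.4]
```

View pics/c.png

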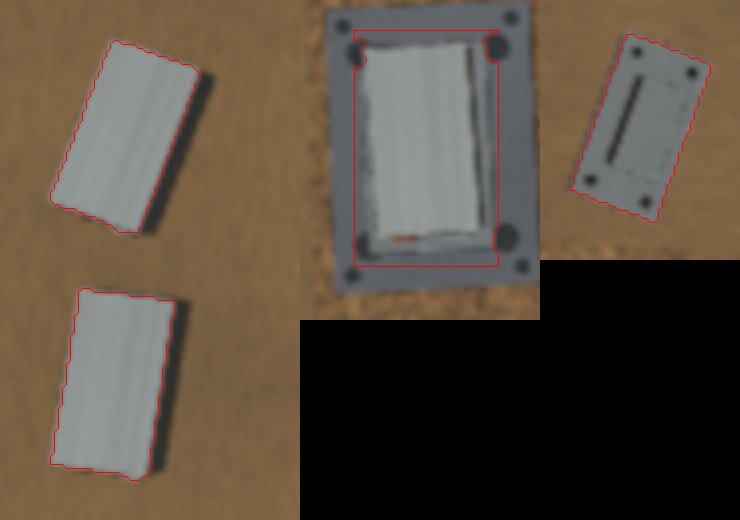

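```bash
cat >> h.py <<'E'
def goal(x,y,z,yaw,s=None):
    """grasp point at x,y,z; object's long axis at yaw deg -> tool shift (cm), turn (deg)"""
    s=s or status.read_state(); A=Rt(s); a=np.radians(yaw+90); best=None
    for k in(1,-1):
        tx=k*np.array([np.cos(a),np.sin(a),0]); ty=np.array([0,0,-1.])
        B=np.c_[tx,ty,np.cross(tx,ty)]; v=R.from_matrix(A.T@B).as_rotvec(degrees=True)
        if best is None or np.linalg.norm(v)<np.linalg.norm(best[0]): best=(v,B)
    v,B=best; p=np.array([x,y,z])-B[:,1]*r.grip_depth
    return np.round(A.T@(p-s["tcp_pos"])*100,2),np.round(v,1)
E
python3 - <<'E'
from h import *
im=cv2.imread("pics/top0.png"); g=cv2.cvtColor(im,cv2.COLOR_BGR2GRAY)[222:282,203:240]
m=(g>125).astype(np.uint8); m=cv2.morphologyEx(m,cv2.MORPH_OPEN,np.ones((3,3)))
cs,_=cv2.findContours(m,0,1); c=max(cs,key=cv2.contourArea)[:,0]+[203,222]
print("low",rect(ray("top",c,.105)))
c=np.array([(362,45),(467,42),(478,237),(378,240)])/4+[115-0,215]  # crop corners
print("lowman",rect(ray("top",c,.105)))
print(Rt(status.read_state()).round(3)); print("aboveA",goal(.616,.2785,.15,-19.7)); print("aboveB",goal(.463,.2815,.15,-7.9))
E
```

```text
low [506.7  36.5 109.   59.    4.7]
lowman [505.6  35.7 116.5  61.6   3.4]
[[ 0.245 -0.    -0.969]
 [ 0.969 -0.001  0.245]
 [-0.001 -1.    -0.   ]]
aboveA (array([-22.85,   9.96, -52.89]), array([ 0. ,  5.5, -0.1]))
aboveB (array([-26.31,   9.96, -37.98]), array([ 0. , -6.3, -0.1]))
```

Call:
step_arm --rows "-2 0 -3 0 0 0 0; -6 0 -8 0 -1 0 0; -10 2 -14 0 -2 0 0; -14 4 -20 0 -3 0 0; -18 6 -26 0 -4 0 0; -22 8 -31 0 -5 0 0; -24.5 9.5 -35 0 -6 0 0; -26 10 -37.5 0 -6.3 0 0; -26.3 10 -38 0 -6.3 0 0; -26.3 10 -38 0 -6.3 0 0; -26.3 10 -38 0 -6.3 0 0"

```text
clock: 1.48
tcp_pos: [0.4624, 0.2835, 0.2041]
eef_rot: [0.533, -0.533, -0.465, 0.465]
force: [-0.6, 0.4, -0.0]
finger_gap: 0.0851
```

```bash
python3 - <<'E'
from h import *
s=status.read_state(); im=eyes.grab_frame("wrist"); cv2.imwrite("pics/w1.png",im)
print(s["tcp_pos"],s["clock"],s["force"]); print(proj("wrist",[[.463,.2815,.04],[.616,.2785,.04]],s))
hsv=cv2.cvtColor(im,cv2.COLOR_BGR2HSV); m=((hsv[...,1]<60)&(hsv[...,2]>100)).astype(np.uint8)
cs,_=cv2.findContours(m,0,1)
for c in cs:
    if cv2.contourArea(c)>3000: print(cv2.boundingRect(c),rect(ray("wrist",c[:,0],.04,s)))
E
```

```text
[0.46236456 0.28346869 0.20407905] 1.475 [-0.61748538  0.35908547 -0.00359525]
[[281.7135482  219.86448715]
 [302.25968177 380.21581695]]
(266, 324, 86, 73) [599.4 285.4  79.5  60.2 -19.7]
(0, 181, 102, 174) [486.2  84.9 152.7  52.1   2.6]
(241, 140, 87, 145) [461.3 283.3 112.5  60.1  -7.8]
```

View pics/w1.png

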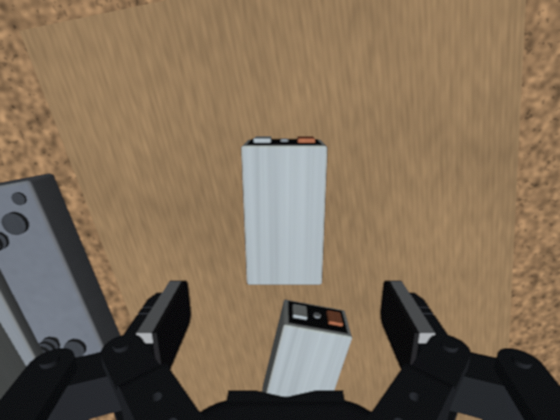

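Call:
step_arm --rows "-0.1 3 0 0 0 0 0; -0.1 7 0 0 0 0 0; -0.1 10 0 0 0 0 0; -0.1 12 0 0 0 0 0; -0.1 12.4 0 0 0 0 0; -0.1 12.4 0 0 0 0 0; -0.1 12.4 0 0 0 0 0.6; -0.1 12.4 0 0 0 0 0.6; -0.1 12.4 0 0 0 0 0.6; -0.1 12.4 0 0 0 0 0.6; -0.1 12.4 0 0 0 0 0.6; -0.1 12.4 0 0 0 0 0.6"

```text
clock: 3.02
tcp_pos: [0.4637, 0.2816, 0.0812]
eef_rot: [0.533, -0.533, -0.465, 0.464]
force: [-2.0, 0.5, 6.9]
finger_gap: 0.0588
```

```bash
python3 - <<'E'
from h import *
print(goal(.495,.17,.25,4))
E
```

```text
(array([-10.58, -22.28,  -4.66]), array([  0.1, -11.9,   0.1]))
```

Call:
step_arm --rows "0 -1 0 0 0 0 0.6; 0 -3 0 0 0 0 0.6; 0 -7 0 0 0 0 0.6; -1 -11 -0.5 0 -2 0 0.6; -4 -15 -2 0 -5 0 0.6; -7 -19 -3 0 -8 0 0.6; -9.5 -21.5 -4.2 0 -11 0 0.6; -10.5 -22.3 -4.6 0 -12 0 0.6; -10.5 -22.3 -4.6 0 -12 0 0.6; -10.5 -22.3 -4.6 0 -12 0 0.6; -10.5 -22.3 -4.6 0 -12 0 0.6"

```text
clock: 4.4
tcp_pos: [0.4936, 0.1716, 0.3018]
eef_rot: [0.482, -0.481, -0.517, 0.519]
force: [-0.2, -0.2, -4.2]
finger_gap: 0.0592
```

```bash
cat > look.py <<'E'
from h import *
import sys
s=status.read_state(); im=eyes.grab_frame("wrist"); cv2.imwrite(f"pics/{sys.argv[1]}.png",im); z=float(sys.argv[2])
print(s["tcp_pos"].round(4),s["clock"],s["force"].round(1),s["finger_gap"])
g=im.min(axis=2)
for t in (110,130,150,170):
    m=cv2.morphologyEx((g>t).astype(np.uint8),cv2.MORPH_OPEN,np.ones((5,5)))
    for c in cv2.findContours(m,0,1)[0]:
        if cv2.contourArea(c)>2500: print(t,cv2.boundingRect(c),rect(ray("wrist",c[:,0],z,s)))
E
python3 look.py w2 .105
```

```text
[0.4936 0.1716 0.3018] 4.4 [-0.2 -0.2 -4.2] 0.059216007160192985
110 (74, 142, 92, 126) [506.2  36.8 109.5  60.    4.5]
110 (93, 123, 324, 278) [554.  178.5 328.  221.   20.5]
130 (201, 190, 216, 210) [590.4 202.5 224.  186.7   4.2]
130 (75, 143, 90, 124) [506.   36.9 107.9  59.1   4.5]
150 (201, 191, 215, 209) [590.8 202.3 223.1 185.5   4.2]
150 (75, 143, 90, 124) [506.   36.8 107.8  57.9   4.5]
```

View pics/w2.png

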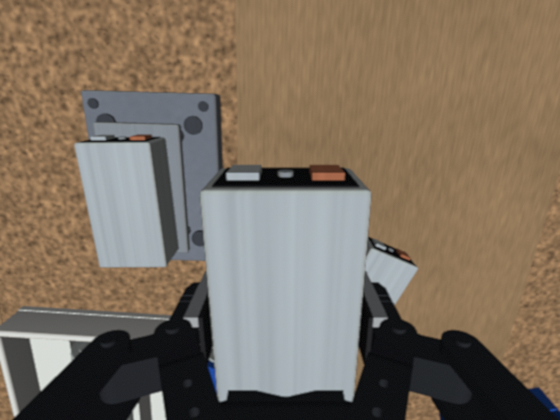

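```bash
python3 - <<'E'
from h import *
s=status.read_state(); im=cv2.imread("pics/w2.png").min(axis=2)
def edge(r0): 
    row=im[r0]; x=np.where(row[150:430]>120)[0]+150; return x.min(),x.max()
cols=[int(np.where(im[150:300,c]>120)[0].max()) for c in(230,285,340)]
top=[150+np.where((im[170:230,c]>130))[0].min()+20 for c in(215,285,355)]; print(top)
L=[(edge(q),q) for q in(200,220,240,260)]; print(L)
P=ray("wrist",[(206,189),(366,189),(L[0][0][0],200),(L[0][0][1],200),(L[3][0][0],260),(L[3][0][1],260)],.2606,s)
print((P*1000).round(1)); A=Rt(s); print(((P-s["tcp_pos"])@A*1000).round(1))
print(goal(.5062,.0368,.25,4.6))
E
```

```text
[np.int64(190), np.int64(174), np.int64(190)]
[((np.int64(150), np.int64(370)), 200), ((np.int64(150), np.int64(368)), 220), ((np.int64(150), np.int64(366)), 240), ((np.int64(150), np.int64(400)), 260)]
[[440.3 141.1 260.6]
 [436.3 195.5 260.6]
 [445.6 121.9 260.6]
 [440.1 197.5 260.6]
 [468.7 120.5 260.6]
 [462.1 212.  260.6]]
[[-26.3  41.5  55.5]
 [ 28.2  41.4  55.5]
 [-45.9  41.5  51.6]
 [ 29.9  41.4  51.6]
 [-49.   41.5  28.6]
 [ 42.8  41.4  28.6]]
(array([-13.52,  -0.18,  -0.26]), array([-0.1, -0.4, -0. ]))
```

Call:
step_arm --rows "-2 0 0 0 0 0 0.6; -6 0 0 0 0 0 0.6; -10 0 -0.2 0 0 0 0.6; -12.5 0 -0.3 0 0 0 0.6; -13.5 1 -0.3 0 -0.4 0 0.6; -13.5 4 -0.3 0 -0.4 0 0.6; -13.5 7.5 -0.3 0 -0.4 0 0.6; -13.5 9.8 -0.3 0 -0.4 0 0.6; -13.5 11 -0.3 0 -0.4 0 0.6; -13.5 11 -0.3 0 -0.4 0 0.6; -13.5 11 -0.3 0 -0.4 0 0.6; -13.5 11 -0.3 0 -0.4 0 0.6"

```text
clock: 5.95
tcp_pos: [0.5075, 0.0363, 0.1938]
eef_rot: [-0.48, 0.48, 0.52, -0.519]
force: [0.2, -0.7, -3.1]
finger_gap: 0.0594
```

```bash
python3 - <<'E'
from h import *
print(goal(.5064,.0368,.105+.0273,4.6)); s=status.read_state();print(s["force"])
E
```

```text
(array([0.06, 0.76, 0.1 ]), array([ 0.1, -0.1,  0. ]))
[ 0.20071512 -0.68200271 -3.10653977]
```

Call:
step_arm --rows "0.05 0.2 0.1 0 0 0 0.6; 0.05 0.5 0.1 0 0 0 0.6; 0.05 0.7 0.1 0 0 0 0.6; 0.05 0.85 0.1 0 0 0 0.6; 0.05 0.95 0.1 0 0 0 0.6; 0.05 0.95 0.1 0 0 0 0.6; 0.05 0.95 0.1 0 0 0 0.6"

```text
clock: 6.82
tcp_pos: [0.5059, 0.0366, 0.1836]
eef_rot: [-0.48, 0.48, 0.519, -0.519]
force: [-2.7, 0.3, 1.2]
finger_gap: 0.0588
```

Call:
step_arm --rows "0 0 0 0 0 0 0.2; 0 0 0 0 0 0 0; 0 0 0 0 0 0 0; 0 0 0 0 0 0 0; 0 -1 0 0 0 0 0; 0 -3 0 0 0 0 0; 0 -6 0 0 0 0 0; 0 -10 0 0 0 0 0; 0 -12 0 0 0 0 0; 0 -12 0 0 0 0 0; 0 -12 0 0 0 0 0"

```text
clock: 8.2
tcp_pos: [0.5056, 0.0366, 0.3028]
eef_rot: [0.48, -0.48, -0.519, 0.519]
force: [0.3, 0.6, -0.5]
finger_gap: 0.085
```

```bash
python3 look.py w3 .143; python3 -c "
from h import *
print(goal(.616,.2785,.16,-19.7))"
```

```text
[0.5056 0.0366 0.3028] 8.2 [ 0.3  0.6 -0.5] 0.08497332344073466
110 (185, 332, 188, 73) [642.   41.2 157.3  67.5  89.8]
110 (442, 248, 96, 92) [556.3 201.8  76.3  42.4 -19.9]
110 (223, 88, 132, 199) [488.4  36.1 145.   85.5   2.6]
130 (186, 332, 186, 72) [641.7  41.3 155.9  65.7  89.8]
130 (442, 248, 95, 92) [556.2 201.8  75.6  41.5 -19.9]
130 (242, 145, 88, 142) [505.6  37.2 108.9  59.7   4.5]
150 (186, 333, 185, 63) [640.   40.3 153.9  61.6  89.9]
150 (443, 249, 94, 90) [556.2 201.8  74.8  40.5 -19.9]
150 (243, 146, 86, 140) [505.4  37.4 107.3  58.6   4.5]
170 (231, 336, 89, 60) [640.3  37.3  73.6  61.   89.9]
170 (445, 250, 91, 88) [556.  202.   73.6  39.2 -19.6]
170 (259, 146, 69, 139) [504.6  42.2 106.5  47.5   4.4]
(array([ 23.25,   8.83, -12.93]), array([-0.1, 24.2, -0. ]))
```

View pics/w3.png

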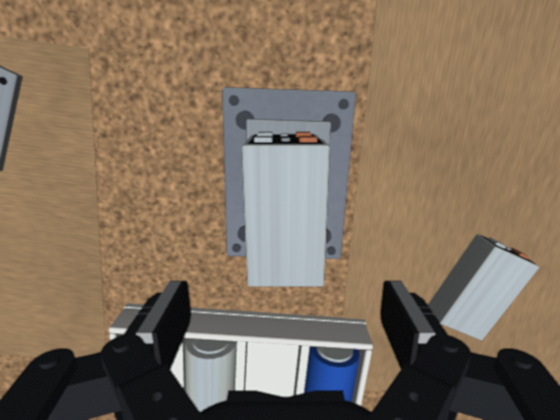

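Call:
step_arm --rows "1.5 0 -1 0 2 0 0; 6 0 -3 0 6 0 0; 11 1 -6 0 11 0 0; 16 4 -9 0 16 0 0; 20 7 -11 0 20 0 0; 22.5 8.6 -12.6 0 23 0 0; 23.3 8.8 -12.9 0 24.2 0 0; 23.3 8.8 -12.9 0 24.2 0 0; 23.3 8.8 -12.9 0 24.2 0 0; 23.3 8.8 -12.9 0 24.2 0 0"

```text
clock: 9.5
tcp_pos: [0.6165, 0.2778, 0.2165]
eef_rot: [-0.578, 0.578, 0.407, -0.406]
force: [-0.4, -0.3, 0.6]
finger_gap: 0.0856
```

```bash
python3 look.py w4 .04; python3 -c "
from h import *
print(goal(.6165,.2795,.027,-19.7))"
```

```text
[0.6165 0.2778 0.2165] 9.5 [-0.4 -0.3  0.6] 0.0855613276277676
110 (246, 142, 82, 134) [617.  279.4 108.6  59.8 -19.9]
110 (0, 132, 68, 144) [553.5  94.1 120.1  50.9 -35.4]
130 (246, 142, 82, 134) [617.  279.5 108.5  59.2 -19.9]
150 (247, 142, 80, 133) [616.6 279.6 107.6  58.2 -19.9]
170 (279, 143, 47, 131) [620.3 290.3 106.   33.8 -19.8]
(array([ 0.12, 13.55,  0.05]), array([ 0. , -0. ,  0.1]))
```

Call:
step_arm --rows "0.1 3 0 0 0 0 0; 0.1 7 0 0 0 0 0; 0.1 11 0 0 0 0 0; 0.1 13 0 0 0 0 0; 0.1 13.5 0 0 0 0 0; 0.1 13.5 0 0 0 0 0; 0.1 13.5 0 0 0 0 0.6; 0.1 13.5 0 0 0 0 0.6; 0.1 13.5 0 0 0 0 0.6; 0.1 13.5 0 0 0 0 0.6; 0.1 13.5 0 0 0 0 0.6; 0.1 13.5 0 0 0 0 0.6"

```text
clock: 11.05
tcp_pos: [0.6174, 0.2802, 0.0821]
eef_rot: [-0.578, 0.578, 0.408, -0.406]
force: [-0.3, -1.1, 6.7]
finger_gap: 0.0589
```

```bash
python3 -c "
from h import *
s=status.read_state();print(s['tcp_pos'],s['force'])
print(goal(.5057,.0371,.143+.027+.06,4.5))"
```

```text
[0.61737309 0.28017652 0.0820941 ] [-0.26003021 -1.09864644  6.6794567 ]
(array([-26.62, -20.23,   2.29]), array([  0.1, -24.2,   0.1]))
```

Call:
step_arm --rows "0 -1 0 0 0 0 0.6; 0 -4 0 0 0 0 0.6; 0 -9 0 0 0 0 0.6; 0 -14 0 0 0 0 0.6; -2 -18 0 0 -2 0 0.6; -6 -20.2 0.5 0 -6 0 0.6; -11 -20.2 0.9 0 -11 0 0.6; -16 -20.2 1.4 0 -15 0 0.6; -21 -20.2 1.8 0 -19 0 0.6; -24.5 -20.2 2.1 0 -22.5 0 0.6; -26.3 -20.2 2.3 0 -24.2 0 0.6; -26.6 -20.2 2.3 0 -24.2 0 0.6; -26.6 -20.2 2.3 0 -24.2 0 0.6; -26.6 -20.2 2.3 0 -24.2 0 0.6; -26.6 -20.2 2.3 0 -24.2 0 0.6"

```text
clock: 12.92
tcp_pos: [0.5054, 0.038, 0.2823]
eef_rot: [0.48, -0.48, -0.519, 0.52]
force: [-0.0, 0.5, -4.3]
finger_gap: 0.0588
```

```bash
python3 -c "
from h import *
s=status.read_state();print(s['tcp_pos'],s['force'])
print(goal(.5059,.0371,.143+.0282,4.5))"
```

```text
[0.50540443 0.03800187 0.28225349] [-3.62145166e-03  5.33914611e-01 -4.33049965e+00]
(array([-0.09,  5.72, -0.04]), array([-0. ,  0.1, -0. ]))
```

Call:
step_arm --rows "-0.1 1.5 0 0 0 0 0.6; -0.1 3.5 0 0 0 0 0.6; -0.1 4.7 0 0 0 0 0.6; -0.1 5.2 0 0 0 0 0.6; -0.1 5.5 0 0 0 0 0.6; -0.1 5.7 0 0 0 0 0.6; -0.1 5.9 0 0 0 0 0.6; -0.1 5.9 0 0 0 0 0.6; -0.1 5.9 0 0 0 0 0.6"

```text
clock: 14.05
tcp_pos: [0.5056, 0.0363, 0.2238]
eef_rot: [-0.48, 0.48, 0.519, -0.519]
force: [-0.4, -0.6, -1.3]
finger_gap: 0.0588
```

Call:
step_arm --rows "0 0.1 0 0 0 0 0.6; 0 0.2 0 0 0 0 0.6; 0 0.2 0 0 0 0 0.6; 0 0.2 0 0 0 0 0.6"

```text
clock: 14.55
tcp_pos: [0.5056, 0.0363, 0.2217]
eef_rot: [-0.48, 0.48, 0.519, -0.519]
force: [-0.0, -0.6, 0.3]
finger_gap: 0.059
```

Call:
step_arm --rows "0 0 0 0 0 0 0.2; 0 0 0 0 0 0 0; 0 0 0 0 0 0 0; 0 0 0 0 0 0 0; 0 -1 0 0 0 0 0; 0 -3 0 0 0 0 0; 0 -6 0 0 0 0 0; 0 -9 0 0 0 0 0; 0 -10 0 0 0 0 0; 0 -10 0 0 0 0 0; 0 -10 0 0 0 0 0"

```text
clock: 15.92
tcp_pos: [0.5049, 0.0362, 0.3203]
eef_rot: [0.48, -0.48, -0.519, 0.52]
force: [0.2, -1.0, -0.5]
finger_gap: 0.0854
```

```bash
python3 look.py w5 .180; python3 -c "
from h import *
print(goal(.4615,-.288,.13,-21.4))"
```

```text
[0.5049 0.0362 0.3203] 15.925 [ 0.2 -1.  -0.5] 0.08539100024596152
110 (189, 323, 181, 80) [617.3  39.6 136.9  68.   89.9]
110 (227, 105, 124, 197) [492.7  35.7 135.9  74.2   2.7]
130 (189, 323, 180, 79) [617.   39.3 136.3  66.4  89.9]
130 (238, 151, 95, 151) [505.6  36.9 108.4  59.5   4.5]
150 (190, 324, 179, 72) [616.4  39.2 134.6  64.5  89.9]
150 (239, 151, 93, 150) [505.1  36.9 107.5  58.2   4.4]
170 (235, 327, 74, 69) [616.6  33.2  64.   55.4   0. ]
170 (258, 152, 73, 148) [504.6  42.  106.2  46.4   4.2]
(array([-31.98,  13.67,   6.84]), array([-0.1, 25.9, -0.1]))
```

View pics/w5.png

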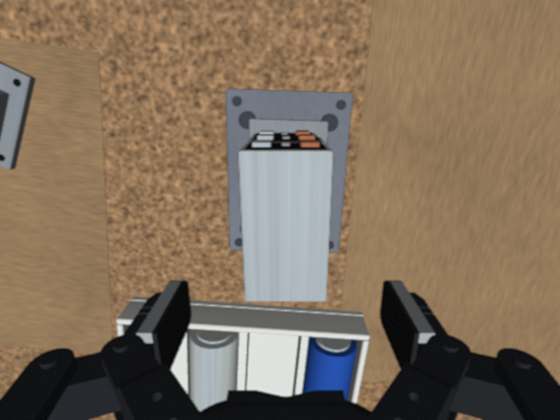

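Call:
step_arm --rows "-2 0 0.5 0 2 0 0; -6 0 1.3 0 5 0 0; -11 1 2.4 0 9 0 0; -16 4 3.4 0 13 0 0; -21 8 4.5 0 17 0 0; -26 11 5.5 0 21 0 0; -30 13 6.4 0 24.5 0 0; -31.8 13.6 6.8 0 25.9 0 0; -32 13.6 6.8 0 25.9 0 0; -32 13.6 6.8 0 25.9 0 0; -32 13.6 6.8 0 25.9 0 0"

```text
clock: 17.35
tcp_pos: [0.4635, -0.2868, 0.186]
eef_rot: [-0.584, 0.584, 0.4, -0.399]
force: [-0.5, -0.2, 0.1]
finger_gap: 0.0853
```

```bash
python3 look.py w6 .01; python3 - <<'E'
from h import *
s=status.read_state(); im=cv2.imread("pics/w6.png"); hsv=cv2.cvtColor(im,cv2.COLOR_BGR2HSV)
m=cv2.morphologyEx((hsv[...,1]<70).astype(np.uint8),cv2.MORPH_OPEN,np.ones((5,5)))
for c in cv2.findContours(m,0,1)[0]:
    if cv2.contourArea(c)>2500: print(cv2.boundingRect(c),rect(ray("wrist",c[:,0],.01,s)))
print(proj("wrist",[[.462,-.288,.01],[.462,-.288,.04]],s))
E
```

```text
[ 0.4635 -0.2868  0.186 ] 17.35 [-0.5 -0.2  0.1] 0.0852834875077604
110 (242, 139, 82, 135) [ 460.9 -287.3  108.6   60.   -21.4]
130 (243, 140, 80, 133) [ 460.8 -287.2  107.    58.4  -21.4]
(498, 351, 62, 69) [ 709.6 -134.3   98.8   53.8   -6.2]
(0, 351, 73, 69) [ 540.1 -569.1  116.2   35.5  -60.3]
(47, 281, 478, 139) [ 591.4 -335.   468.7  154.6   68.6]
(241, 138, 84, 136) [ 460.5 -287.1  109.3   60.2  -21.4]
[[282.34146125 212.29416877]
 [282.08820074 226.52880913]]
```

View pics/w6.png

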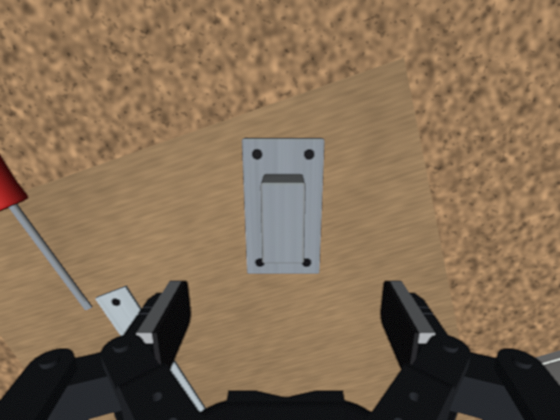

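```bash
python3 -c "
from h import *
print(goal(.461,-.2873,.032,-21.4))"
```

```text
(array([-0.13, 10.  ,  0.22]), array([0. , 0.1, 0. ]))
```

Call:
step_arm --rows "-0.1 2 0.2 0 0 0 0.3; -0.1 5 0.2 0 0 0 0.3; -0.1 8 0.2 0 0 0 0.3; -0.1 9.6 0.2 0 0 0 0.3; -0.1 10 0.2 0 0 0 0.3; -0.1 10 0.2 0 0 0 0.3; -0.1 10 0.2 0 0 0 0.9; -0.1 10 0.2 0 0 0 0.9; -0.1 10 0.2 0 0 0 0.9; -0.1 10 0.2 0 0 0 0.9; -0.1 10 0.2 0 0 0 0.9; -0.1 10 0.2 0 0 0 0.9; -0.1 10 0.2 0 0 0 0.9"

```text
clock: 19.02
tcp_pos: [0.461, -0.2886, 0.0864]
eef_rot: [-0.584, 0.585, 0.399, -0.398]
force: [-1.3, 0.2, 6.1]
finger_gap: 0.0291
```

```bash
python3 -c "
from h import *
s=status.read_state();print(s['tcp_pos'],s['force'])
print(goal(.5055,.0369,.180+.032+.06,4.5))"
```

```text
[ 0.46101567 -0.28858155  0.08641595] [-1.26056348  0.1797679   6.12414364]
(array([ 31.93, -23.95,   7.69]), array([  0.1, -25.9,  -0. ]))
```

Call:
step_arm --rows "0 -1 0 0 0 0 0.9; 0 -4 0 0 0 0 0.9; 0 -9 0 0 0 0 0.9; 0 -15 0 0 0 0 0.9; 2 -20 0.5 0 -2 0 0.9; 6 -23 1.4 0 -5 0 0.9; 11 -24 2.6 0 -9 0 0.9; 16 -24 3.8 0 -13 0 0.9; 21 -24 5 0 -17 0 0.9; 26 -24 6.2 0 -21 0 0.9; 30 -24 7.2 0 -24.5 0 0.9; 31.7 -24 7.7 0 -25.9 0 0.9; 31.9 -24 7.7 0 -25.9 0 0.9; 31.9 -24 7.7 0 -25.9 0 0.9; 31.9 -24 7.7 0 -25.9 0 0.9"

```text
clock: 20.9
tcp_pos: [0.5051, 0.0352, 0.3256]
eef_rot: [0.481, -0.481, -0.519, 0.519]
force: [0.0, 0.3, -1.7]
finger_gap: 0.0289
```

```bash
python3 look.py w7 .25; python3 - <<'E'
from h import *
s=status.read_state(); A=Rt(s)
im=cv2.imread("pics/w7.png"); z=s["tcp_pos"][2]-.0864+.01; print("plate top z",z)
P=s["tcp_pos"]+np.array([[x,s["tcp_pos"][2]-z,zz] for x in(-.03,.03) for zz in(.055,-.055)])@A.T
print(proj("wrist",P,s).round()); print(goal(.5055,.0369,.180+.0325,4.5))
E
```

```text
[0.5051 0.0352 0.3256] 20.9 [ 0.   0.3 -1.7] 0.028884156381974502
110 (218, 170, 135, 227) [514.6  36.5 129.   59.1   4.3]
110 (228, 89, 124, 78) [433.2  31.9  50.9  31.6 -87.2]
130 (241, 251, 82, 146) [533.9  35.9  90.8  41.6   1.8]
130 (219, 170, 133, 107) [476.5  33.8  58.5  52.5 -85.7]
plate top z 0.24914308005571253
[[215. 169.]
 [229. 368.]
 [352. 169.]
 [339. 368.]]
(array([ 0.15,  5.91, -0.05]), array([ 0. , -0.1, -0. ]))
```

View pics/w7.png

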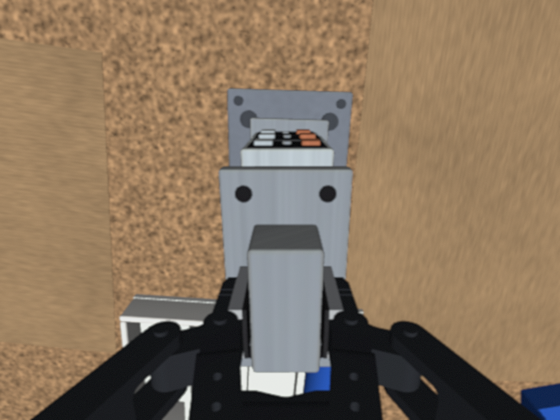

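Call:
step_arm --rows "0.1 1.5 0 0 0 0 0.9; 0.1 3.5 0 0 0 0 0.9; 0.1 4.8 0 0 0 0 0.9; 0.1 5.3 0 0 0 0 0.9; 0.1 5.6 0 0 0 0 0.9; 0.1 5.8 0 0 0 0 0.9; 0.1 6 0 0 0 0 0.9; 0.1 6 0 0 0 0 0.9; 0.1 6 0 0 0 0 0.9"

```text
clock: 22.08
tcp_pos: [0.5052, 0.0379, 0.2657]
eef_rot: [-0.48, 0.48, 0.519, -0.519]
force: [1.5, -0.5, -0.7]
finger_gap: 0.0291
```

Call:
step_arm --rows "0 0 0 0 0 0 0.9"

```text
clock: 22.2
tcp_pos: [0.5052, 0.0379, 0.2657]
eef_rot: [-0.48, 0.48, 0.519, -0.519]
force: [0.1, 0.3, -1.0]
finger_gap: 0.0289
```

Call:
step_arm --rows "0 0 0 0 0 0 0.9"

```text
clock: 22.32
tcp_pos: [0.5052, 0.0379, 0.2656]
eef_rot: [-0.48, 0.48, 0.519, -0.519]
force: [0.4, 0.7, -1.2]
finger_gap: 0.0292
```

Call:
step_arm --rows "0 0 0 0 0 0 0.9"

```text
clock: 22.45
tcp_pos: [0.5051, 0.0379, 0.2655]
eef_rot: [-0.48, 0.48, 0.519, -0.519]
force: [1.1, 0.8, -1.4]
finger_gap: 0.0288
```

```bash
python3 look.py w8 .1885; python3 - <<'E'
from h import *
im=eyes.grab_frame("side"); cv2.imwrite("pics/s8.png",im)
a=cv2.resize(cv2.imread("pics/w8.png")[90:290,190:380],None,fx=2.2,fy=2.2); b=cv2.resize(im[120:230,190:300],None,fx=3.3,fy=4)
cv2.imwrite("pics/c8.png",np.hstack([a,b[:440]]))
E
```

```text
[0.5051 0.0379 0.2655] 22.45 [ 1.1  0.8 -1.4] 0.028827688421856297
110 (213, 87, 150, 310) [498.8  36.7 164.3  62.2   3. ]
130 (242, 250, 88, 147) [534.9  42.2  91.7  47.9   2.1]
130 (219, 170, 134, 107) [477.1  36.   60.   53.  -85.5]
150 (242, 252, 61, 145) [535.3  35.1  90.8  30.8  -0.7]
```

View pics/c8.png

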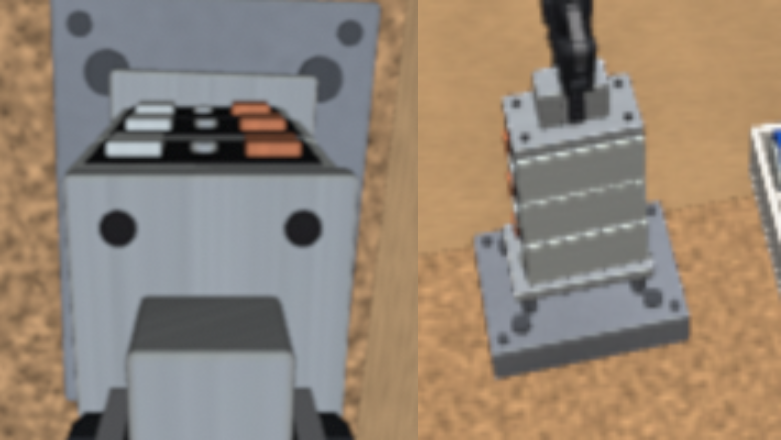

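```bash
python3 - <<'E'
from h import *
s=status.read_state(); im=cv2.imread("pics/w8.png").astype(int).min(axis=2)
for row in(172,176,182,188): print(row,im[row,212:228],im[row,345:360])
A=Rt(s)
P=ray("wrist",[(219.5,170),(352.5,170)],.1885,s); m=P.mean(0); ax=-A[:,2]; print(P.round(4),"plate centre",m+ax*.055, proj("wrist",s["tcp_pos"]+A@[0,.0765,.055],s))
print(goal(.5055,.0369,.2,4.5,s))
E
```

```text
172 [ 89  86  89 102 118 114 120 133 144 150 152 151 152 152 153 151] [150 150 149 148 147 145 143 136 125 115  98  93  93  92  94]
176 [ 99  98  94  98 114 117 124 131 139 147 151 151 150 152 151 151] [149 148 148 148 146 145 141 133 128 120 104  98  97  92  89]
182 [108 108 106 104 111 116 112 115 132 145 151 151 151 151 152 151] [149 148 148 147 146 141 127 112 112 101  97  97  96  94  92]
188 [ 86  91  95  94 103 116 118 126 135 144 150 150 150 152 151 152] [149 147 147 147 146 145 136 127 116 100  93  92  92  92  86]
[[0.4529 0.0053 0.1885]
 [0.4483 0.0639 0.1885]] plate centre [0.50544981 0.03891568 0.18851048] [[283.64982158 169.32236328]]
(array([-0.1 ,  1.16, -0.03]), array([ 0., -0.,  0.]))
```

Call:
step_arm --rows "0 -0.4 0 0 0 0 0.9; 0 -0.8 0 0 0 0 0.9; -0.2 -0.8 0 0 0 0 0.9; -0.2 -0.8 0 0 0 0 0.9; -0.2 -0.5 0 0 0 0 0.9; -0.2 -0.3 0 0 0 0 0.9; -0.2 -0.15 0 0 0 0 0.9; -0.2 -0.1 0 0 0 0 0.9; -0.2 -0.1 0 0 0 0 0.9; -0.2 -0.1 0 0 0 0 0.9"

```text
clock: 23.8
tcp_pos: [0.5052, 0.0358, 0.2665]
eef_rot: [-0.48, 0.48, 0.519, -0.519]
force: [-0.5, 0.5, -2.4]
finger_gap: 0.0292
```

```bash
python3 - <<'E'
from h import *
s=status.read_state(); f=eyes.grab_frame("wrist"); cv2.imwrite("pics/w9.png",f); im=f.astype(int).min(axis=2)
def sub(a,t,rev): 
    i=[k for k in range(len(a)-1) if (a[k]-t)*(a[k+1]-t)<=0]; k=i[-1] if not rev else i[0]; return k+(t-a[k])/(a[k+1]-a[k]+1e-9)
A=Rt(s)
for row in(172,176,188):
    l=212+sub(im[row,212:228],135,0); q=345+sub(im[row,345:360],130,1)
    P=ray("wrist",[(l,row),(q,row)],.1885,s); print(row,l,q,P.mean(0), np.linalg.norm(P[1]-P[0]))
print(goal(.5055,.0369,.2,4.5,s))
E
```

```text
172 219.28571428569387 352.50000000005 [0.45183236 0.03262614 0.1885    ] 0.05930594688900629
176 219.6153846153373 352.66666666677776 [0.45363343 0.03287975 0.1885    ] 0.0594700613996908
188 220.24999999997917 351.6666666667222 [0.45915673 0.03323463 0.1885    ] 0.059451892458035734
(array([ 0.1 ,  1.26, -0.04]), array([ 0.,  0., -0.]))
```

Call:
step_arm --rows "0 0.2 0 0 0 0 0.9; 0 0.35 0 0 0 0 0.9; 0 0.5 0 0 0 0 0.9; 0 0.6 0 0 0 0 0.9; 0 0.7 0 0 0 0 0.9; 0 0.8 0 0 0 0 0.9; 0 0.8 0 0 0 0 0.9; 0 0.8 0 0 0 0 0.9; 0 0.8 0 0 0 0 0.9"

```text
clock: 24.98
tcp_pos: [0.5054, 0.0358, 0.2591]
eef_rot: [-0.48, 0.48, 0.519, -0.519]
force: [-3.1, -0.2, 7.3]
finger_gap: 0.0288
```

Call:
step_arm --rows "0 0.1 0 0 0 0 0.9; 0 0.2 0 0 0 0 0.9; 0 0.3 0 0 0 0 0.9; 0 0.33 0 0 0 0 0.9; 0 0.33 0 0 0 0 0.9; 0 0.33 0 0 0 0 0.9; 0 0.33 0 0 0 0 0.9; 0 0.33 0 0 0 0 0.9"

```text
clock: 25.98
tcp_pos: [0.5054, 0.0358, 0.2563]
eef_rot: [-0.48, 0.48, 0.52, -0.519]
force: [-5.0, -0.4, 12.6]
finger_gap: 0.029
```

Call:
step_arm --rows "0 0 0 0 0 0 0.9; 0 0 0 0 0 0 0.9"

```text
clock: 26.22
tcp_pos: [0.5054, 0.0358, 0.2562]
eef_rot: [-0.48, 0.48, 0.52, -0.519]
force: [-6.0, -0.1, 12.8]
finger_gap: 0.0288
```

Call:
step_arm --rows "0 0 0 0 0 0 0.9; 0 0 0 0 0 0 0.9"

```text
clock: 26.48
tcp_pos: [0.5054, 0.0358, 0.2562]
eef_rot: [-0.48, 0.48, 0.52, -0.519]
force: [-5.9, -0.8, 13.3]
finger_gap: 0.0291
```

Call:
step_arm --rows "0 0 0 0 0 0 0.9; 0 0 0 0 0 0 0.9"

```text
clock: 26.72
tcp_pos: [0.5055, 0.0358, 0.2563]
eef_rot: [-0.48, 0.48, 0.52, -0.519]
force: [-6.1, -1.2, 13.6]
finger_gap: 0.0288
```

Call:
step_arm --rows "0 -0.05 0.03 0 0 0 0.9; 0 -0.09 0.05 0 0 0 0.9; 0 -0.09 0.05 0 0 0 0.9; 0 -0.09 0.05 0 0 0 0.9"

```text
clock: 27.22
tcp_pos: [0.5053, 0.0358, 0.2572]
eef_rot: [-0.48, 0.48, 0.52, -0.519]
force: [-3.4, -0.5, 12.1]
finger_gap: 0.029
```

Call:
step_arm --rows "0 0 0 0 0 0 0.9; 0 0 0 0 0 0 0.9; 0 0 0 0 0 0 0.9; 0 0 0 0 0 0 0.9"

```text
clock: 27.72
tcp_pos: [0.5053, 0.0358, 0.2572]
eef_rot: [-0.48, 0.48, 0.52, -0.519]
force: [-3.6, 0.1, 12.0]
finger_gap: 0.0292
```

Another small sideways relief, then a check.

Call:
step_arm --rows "0 0 0.03 0 0 0 0.9; 0 0 0.06 0 0 0 0.9; 0 0 0.06 0 0 0 0.9; 0 0 0.06 0 0 0 0.9"

```text
clock: 28.22
tcp_pos: [0.5052, 0.0358, 0.2575]
eef_rot: [-0.479, 0.481, 0.52, -0.518]
force: [-0.7, -0.4, 12.0]
finger_gap: 0.029
```

Call:
step_arm --rows "0 0 0 0 0 0 0.9; 0 0 0 0 0 0 0.9; 0 0 0 0 0 0 0.9; 0 0 0 0 0 0 0.9"

```text
clock: 28.72
tcp_pos: [0.5052, 0.0358, 0.2574]
eef_rot: [-0.479, 0.481, 0.52, -0.518]
force: [-1.5, -0.6, 10.5]
finger_gap: 0.0289
```

```bash
python3 - <<'E'
from h import *
F=[];
for k in range(6): b=eyes.grab_frame("side"); F.append(status.read_state()["force"])
print(np.mean(F,0),np.std(F,0),status.read_state()["clock"],status.read_state()["wrist_torque"])
f=eyes.grab_frame("wrist"); t=eyes.grab_frame("top")
a=cv2.resize(f[90:290,190:380],None,fx=2.2,fy=2.2); b=cv2.resize(b[120:230,190:300],None,fx=3.3,fy=4)
cv2.imwrite("pics/c10.png",np.hstack([a,b[:440]]))
E
```

```text
[-0.9270696  -0.76830192 11.68249578] [0.83934381 0.40495902 0.33484645] 29.025 [-0.17961125  0.32304278  0.02732475]
```

View pics/c10.png

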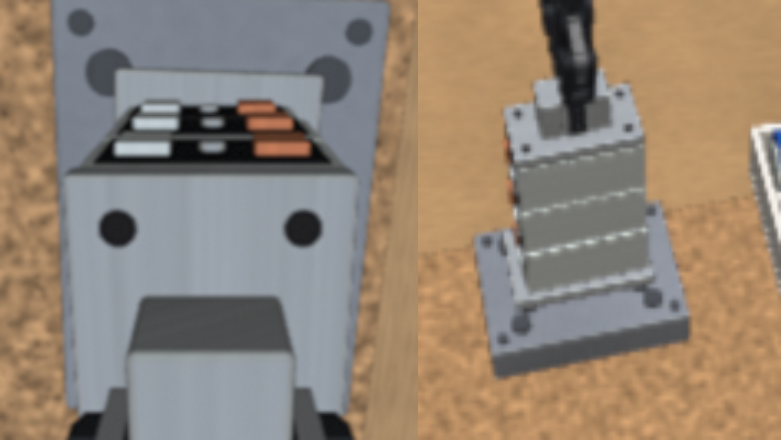

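```bash
python3 -c "
from rig import status,r
print(r.finish_job()); s=status.read_state(); print(s['clock'],s['force'])"
```

```text
the job is handed in; nothing more can be done
None
the job is handed in; nothing more can be done
```

Both loose cells are stacked squarely on the low cell and released. The end plate is on top with its rib up, still gripped, and the arm was holding the push at hand-in, about 29 s in.

- **Push:** the last readings averaged 11.7 N straight down, with under 1 N sideways. One single reading just before dipped to 10.5 N.
- **Stack:** from the wrist camera, the low cell and the two placed cells have centres within about 1 mm and headings within 0.1°.
- **Plate:**
  - It first went down about 2 mm off to the side, so I lifted it, shifted it and set it down again. It then measured within about 0.5 mm of the cells across the width, and the final pictures show it lying flat and square.
  - Early in the push there was up to 6 N of sideways force. I relieved it with two small shifts before handing in.
- **Bystanders:** I never moved near the round cells, screwdriver or rail, but I took no separate final check of them.

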